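# Index the cover-plate table to its next detent and clamp it

## Task

The round index table was left part way between two stations: push it gently anticlockwise (seen from above) by one of its upright posts until its spring plunger drops fully into the next notch, and stop there. Then swing the black-knobbed clamp lever beside it anticlockwise, outwards, gently round to its firm stop, and leave the table seated and clamped. Keep every push below 25 N, and leave the things lying around it where they are.

Things in the scene. Friction and masses are not known exactly. Their poses are not given: they have to be found in the camera images.
- index_table (a joint): Turn of the table in rad, anticlockwise from above; no end stops; starts at -1.0 to -0.4. Light drag (2 to 6 N at a post); stays where left. The next notch meets the plunger somewhere from -0.2 to +0.2: the plunger's bracket is adjustable and not measured, so feel for it. Dropping in draws the table a few mm ahead of the hand; then it is locked, and the next push meets a sudden hard stop.
- plunger (a joint): Lift in m of the spring plunger that presses a 16 mm roller onto the disc's rim. 0 = fully down in a notch, 0.006 = riding on the rim. It sits in a grey block (36 mm wide, 70 mm high, 157 to 197 mm from the table's axis) on the table's side away from the robot.
- axis (a point): On the table's vertical axis at the top of its steel plate, 64 mm above the bench; x axis towards the plunger's nominal place (away from the robot), z up; fixed to the bolted base (270 mm square, 12 mm thick). The table: a disc 260 mm across, 45 to 60 mm high, four rim notches 90 degrees apart, four white cover plates in black nests (tops at 76 mm), four upright posts between them.
- post_a (a point): Centre of the top of push post a: an upright steel pin 14 mm in diameter, 51 mm tall, top 115 mm above the bench, 108 mm from the table's axis. It turns with the table; when joint index_table is 0 it stands 45 degrees anticlockwise from the x axis of point axis. The four posts are alike; any may be pushed.
- post_b (a point): The same for post b, 90 degrees anticlockwise from post a.
- post_c (a point): The same for post c, 180 degrees from post a.
- post_d (a point): The same for post d, 270 degrees anticlockwise from post a.
- clamp (a joint): Angle in rad of the clamp lever: a level 12 mm steel bar with a black ball knob, on a grey pillar right of the table (seen from the robot). At 0 (0 to 0.25 at the start) it is open and points to the robot, against the x axis of point axis; it turns anticlockwise, outwards, to a firm stop at 1.57 (clamped), pointing away from the table. Drag 2 to 5 N at the knob; stays where left; does not turn the table.
- clamp_pivot (a point): Point on the vertical axis of the clamp lever at the lever's height, 85 mm above the bench, 190 mm from the table's axis. Its axes are parallel to those of point axis and do not turn with the lever.
- clamp_knob (a point): Centre of the lever's black ball knob, 26 mm in diameter, 85 mm from the lever's pivot axis and 85 mm above the bench. Its x axis points along the lever from knob to pivot.
- screwdriver: Bystander: a black-handled screwdriver 190 mm long lying on the bench left of the table; origin on its underside at its middle.
- tape_roll: Bystander: a grey roll of tape lying flat, 90 mm across, 22 mm high; origin at the centre of its underside.
- back_box: Bystander: an open square steel back box 74 mm wide, 38 mm high; origin at the centre of its underside.

How it is judged:
On the way, in this order (a step that is already met when the one before it is completed fails the run):
1. the table is seated in its next detent while the clamp is still open (value of joint plunger below 0.002 m and value of joint index_table between -0.26 and 0.26 rad and value of joint clamp below 0.5 rad), for 0.3 s.
2. the clamp lever is round to its stop with the table still seated (value of joint plunger below 0.002 m and value of joint index_table between -0.26 and 0.26 rad and value of joint clamp above 1.45 rad), for 0.2 s.
At the end, for the whole second after the job is handed in: The plunger is down in the notch (lift under 2 mm), the table is at the next notch (joint index_table between -0.26 and 0.26 rad) and at rest, and the clamp lever stands within 0.12 rad of its stop (above 1.45 rad) (all of step 2 and velocity of joint index_table between -0.03 and 0.03 rad/s); the robot touches nothing.
It fails at once if the robot pushes on the table, the clamp or anything else with more than 25 N (contact force between any of the fingers, the arm and anything else above 25 N).
It fails at once if the table is forced past its detent (value of joint index_table above 0.32 rad).
It fails at once if a bystander is moved by more than 20 mm (distance of any of screwdriver, tape_roll, back_box from where it was at the start of the episode above 0.02 m).
It also fails if it takes over 61 s, if anything falls off the work surface, if the arm or the gripper's body presses on something with over 40 N, if the wrist force passes 120 N, or if a joint passes its speed limit or range.

## Robot

A 6-joint arm with a two-finger parallel gripper is mounted at the origin on the work surface. World frame = base frame: x ahead of the robot, y to its left, z up, the work surface at z = 0. Lengths are in m, angles in rad, forces in N, time in s.
With the tool pointing down it reaches from about 0.425 to 0.925 m from the base axis. Payload 12.5 kg.
Tool frame: the origin (TCP) lies on the centre line of the jaws, within the pads' length; the fingertips stand 22 mm ahead of it and the grasp point (between the pads) lies 3 mm ahead of it; x points along the fingers, y is the direction in which the jaws open and shut, and the axes are right-handed (so a half turn about x gives the same grasp; the last joint's range is limited). The gripper opens to 85 mm and grips with 20 to 120 N. Pads are 22 mm wide; open, the fingers measure 114 mm over their backs; the gripper's body (76 mm by 85 mm) begins 54 mm behind the grasp point. The pads swing forward as they close: fully open they stand 13 mm farther back than shut.
Start: joints at [-1.3, 0.491, 1.559, -0, 1.092, -0.106], TCP at [0.23, -0.581, 0.226] pointing down, gripper open.
Joint ranges: [-3.1, 3.1], [-0.84, 2.19], [0.05, 2.79], [-1.13, 4.28], [0.06, 2.93], [-2.69, 2.69]. Speed limits (rad/s): [2.22, 2.22, 2.79, 3.14, 3.14, 3.14].

## Interface

Orientations are given as a unit quaternion [w, x, y, z].
In Python, from plant import bot gives the robot as it stands.
- The arm moves only by the tool play_rows, never from a script. Its argument "plan" is a list of rows, each an object with "xyz": the shift along the world's x, y, z in cm, a list of three; "twist": the turn, a rotation vector about the world's x, y, z in degrees, a list of three; "hand": the closure in counts, from 0 (fully open) to 255 (shut). In form: [{"xyz": [x, y, z], "twist": [rx, ry, rz], "hand": hand}, ...]. A call has 1 to 12 rows; each row is the pose to reach, as a shift and turn from the pose commanded when the call began; what a row does not reach only later rows make up. A row lasts 1/10 s, in which the tool goes at most 50 mm and 8.59 degrees, less where a joint would pass 70% of its speed; a pose out of reach is approached as far as the arm can. A call with a gripper value outside its range is refused whole. The fingers move at their own pace and stop on an object; the grip force is fixed at half the most. Time passes only in rows, so rows that repeat a pose let the fingers close. It gives the time, the measured TCP pose, the force and the opening at its end, in the units of the state.
- bot.observe(): the state, without advancing time (a new reading comes with each control period).
- bot.get_image(name): name is "side" or "top"; returns the picture (420x560x3 uint8, red, green, blue); there is no depth.
- bot.camera_model(name): a dict with "intrinsics" (3x3 intrinsics, pixels), "k1" (the pictures are not rectified: a ray, as slopes to the right and down, at radius r is drawn at 1 + k1 r^2 times it, then the intrinsics apply), "extrinsics" (4x4, takes a point from camera to world coordinates). Camera axes: x right, y down, z forward; pixel columns grow to the right and rows downward; lengths in m; the calibration is good to about 2 mm. A picture is of the moment at which its call begins. camera_model takes no time and is no camera call.
- bot.finish_job(): hands the job in, once; it reports no verdict.
The state is a dict: "t": time; "q": joint angles; "dq": joint speeds; "joint_torque": joint torques, N m; "eef_pos": TCP position; "eef_rot": TCP orientation; "ft_force": force on the tool from outside, world axes, zero at the start; "moment": the same for the moment, N m; "width": opening from 0.0 (shut) to 1.0 (fully open).
Only numpy, scipy, OpenCV 4.12 (cv2) and the standard library are available. Lean on these libraries where they do the work, as an engineer would, in place of code of your own. Each camera call takes 0.05 s, during which the arm holds its last target. There are 200 camera calls.

## Working session

There is one attempt and no reset: what is moved stays moved. The work goes in short steps, Python scripts to look and compute and a tool call to move; the robot and the scene stay as the last step left them, time stands still between calls to the robot, and variables do not carry over. Pictures are saved under pics/ and viewed, about 8 in all and at most 12, crops included, and the job is handed in when it is done.

Besides the shell and the picture viewer there is one more tool, called after "Emit:" as a command line: name --argument value ..., lists and objects as JSON in quotes. play_rows: Moves the arm, as the interface text tells. Its arguments: {"type":"object","properties":{"plan":{"type":"array","items":{"type":"object","properties":{"xyz":{"type":"array","items":{"type":"number"}},"twist":{"type":"array","items":{"type":"number"}},"hand":{"type":"number"}}}}},"required":["plan"]}

```bash
mkdir -p pics; cat > h.py <<'E'
import numpy as np, cv2
from plant import bot
def snap(n,f):
    im=bot.get_image(n); cv2.imwrite(f,im[:,:,::-1]); return im
def ray(n,u,v):
    c=bot.camera_model(n);K=np.array(c["intrinsics"]);T=np.array(c["extrinsics"])
    d=np.array([c["k1"],0,0,0,0],float)
    p=cv2.undistortPoints(np.array([[[u,v]]],float),K,d,None,None).ravel()
    return T[:3,3],T[:3,:3]@np.array([p[0],p[1],1])
def on(n,u,v,z):
    o,d=ray(n,u,v); return o+d*(z-o[2])/d[2]
def proj(n,P):
    c=bot.camera_model(n);K=np.array(c["intrinsics"]);T=np.linalg.inv(np.array(c["extrinsics"]))
    return cv2.projectPoints(np.array(P,float).reshape(-1,1,3),cv2.Rodrigues(T[:3,:3])[0],T[:3,3],K,np.array([c["k1"],0,0,0,0],float))[0].reshape(-1,2)
E
python3 - <<'E'
from h import *
snap("top","pics/top1.png");snap("side","pics/side1.png")
s=bot.observe();print({k:np.round(v,3) for k,v in s.items()})
for n in("top","side"):print(bot.camera_model(n))
E
```

```text
{'t': np.float64(0.1), 'q': array([-1.3  ,  0.491,  1.559, -0.   ,  1.092, -0.106]), 'dq': array([ 0.   , -0.001, -0.002, -0.002, -0.001, -0.001]), 'joint_torque': array([ 3.0000e-03, -6.1945e+01, -2.6203e+01, -0.0000e+00,  3.0000e-03,
        0.0000e+00]), 'eef_pos': array([ 0.23 , -0.581,  0.225]), 'eef_rot': array([-0.132, -0.695, -0.133,  0.695]), 'ft_force': array([ 0.275,  0.965, -0.472]), 'moment': array([-0.011, -0.017,  0.018]), 'width': np.float64(1.001)}
{'intrinsics': array([[488.24902028,   0.        , 278.16150516],
       [  0.        , 488.24902028, 213.08758184],
       [  0.        ,   0.        ,   1.        ]]), 'k1': -0.16208510188672803, 'extrinsics': array([[-0.02245842, -0.99483548,  0.09898483,  0.530668  ],
       [-0.99972175,  0.02306194,  0.00495698,  0.04342743],
       [-0.00721416, -0.09884596, -0.9950766 ,  0.92038226],
       [ 0.        ,  0.        ,  0.        ,  1.        ]])}
{'intrinsics': array([[496.53982749,   0.        , 277.04854714],
       [  0.        , 496.53982749, 213.2085745 ],
       [  0.        ,   0.        ,   1.        ]]), 'k1': -0.09277529458491698, 'extrinsics': array([[-0.81170535, -0.39867645,  0.42683898,  0.15159731],
       [-0.5836991 ,  0.57964979, -0.56859606,  0.66675298],
       [-0.02073127, -0.71067799, -0.70321192,  0.8692957 ],
       [ 0.        ,  0.        ,  0.        ,  1.        ]])}
```

View pics/top1.png

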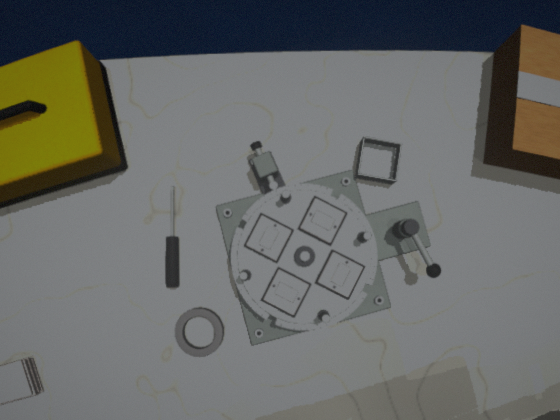

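View pics/side1.png

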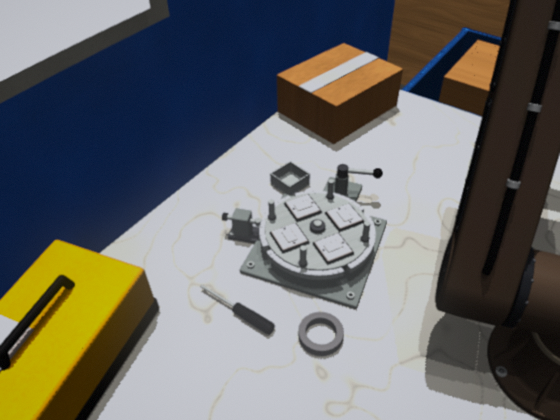

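The top view shows the table hub near (304,256) and post tops near (286,197), (364,237), (323,316) and (244,275). The plunger block is near (264,160), the lever pivot near (408,228) and the knob near (433,270). The bystanders are the screwdriver (173,235), tape (200,331) and box (377,160). The side view agrees, with the plunger at (240,225) and the knob at (377,173). Next I'll cast rays for positions and enlarge a crop.

```bash
python3 - <<'E'
from h import *
im=cv2.imread("pics/top1.png")[130:350,200:460]
cv2.imwrite("pics/crop1.png",cv2.resize(im,None,fx=3,fy=3,interpolation=cv2.INTER_CUBIC)[:600*3,:800][:600])
B=np.array([on("top",*p,.012) for p in [(228,212),(346,181),(379,300),(259,333)]])
print("bolts",B.round(4)); c=B.mean(0);print("centre",c, "hub?",on("top",304,256,.08))
e=(B[1]-B[2]+B[0]-B[3]);print("yaw by base",np.degrees(np.arctan2(e[1],e[0])), np.linalg.norm(B-np.roll(B,1,0),axis=1))
for p in [(286,197),(364,237),(323,316),(244,275)]:
  P=on("top",*p,.115);d=P-c;print("post",P.round(4),np.hypot(*d[:2]).round(4),np.degrees(np.arctan2(d[1],d[0])).round(1))
K=on("top",433,270,.085);print("knob",K); Ks=on("side",377,173,.085);print(Ks)
P=on("top",408,228,.085);print("pivot approx",P,np.hypot(*(K-P)[:2]),np.hypot(*(P-c)[:2]))
print("plunger",on("top",264,165,.07))
E
```

```text
bolts [[ 0.6253  0.1419  0.012 ]
 [ 0.6789 -0.0814  0.012 ]
 [ 0.4545 -0.1356  0.012 ]
 [ 0.3997  0.0883  0.012 ]]
centre [0.53959637 0.0032884  0.012     ] hub? [0.53921092 0.00492222 0.08      ]
yaw by base 13.47925215520514 [0.23186498 0.22969756 0.23082145 0.23051049]
post [0.6374 0.0338 0.115 ] 0.1024 17.3
post [ 0.5677 -0.0938  0.115 ] 0.1011 -73.9
post [ 0.4399 -0.0221  0.115 ] 0.1029 -165.7
post [0.5099 0.1059 0.115 ] 0.1068 106.2
knob [ 0.50871975 -0.21779572  0.085     ]
[ 0.50794672 -0.21915208  0.085     ]
pivot approx [ 0.58261657 -0.17658211  0.085     ] 0.08461265433781637 0.18494360664113202
plunger [0.70140383 0.07081614 0.07      ]
```

View pics/crop1.png

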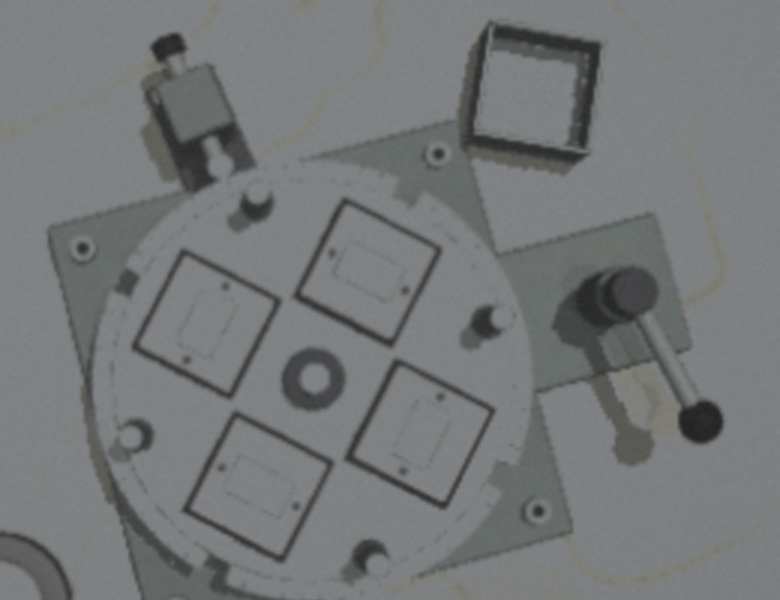

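The crop sharpens the post tops and shows the notch nearing the plunger at crop (408,190) and the plunger roller at crop (220,163). Next come the angles and the pushing geometry.

```bash
python3 - <<'E'
from h import *
from scipy.spatial.transform import Rotation as R
q=bot.observe()["eef_rot"];M=R.from_quat(np.r_[q[1:],q[0]]).as_matrix();print("tool axes cols\n",M.round(3))
f=lambda x,y:(200+(x+.5)/3-.5,130+(y+.5)/3-.5)
B=np.array([on("top",*f(*p),.012) for p in [(83,248),(438,154),(538,511)]]);c=(B[0]+B[2])/2
e=(B[1]-B[2]);b=B[0]-B[1];yaw=np.degrees(np.arctan2(e[1],e[0]));print("c",c,"yaw",yaw,np.degrees(np.arctan2(b[1],b[0]))-90,"hub",on("top",*f(315,379),.08))
po=np.array([on("top",*f(*p),.115) for p in [(258,192),(502,318),(378,563),(130,435)]])
c2=po.mean(0);print("mean posts",c2)
for P in po:
  d=P-c2;print("post",P.round(4),np.hypot(*d[:2]).round(4),np.degrees(np.arctan2(d[1],d[0])).round(1))
for n,p,z in [("notch",(408,190),.06),("notchL",(127,283),.06),("notchB",(213,568),.06),("notchR",(505,478),.06),("roller",(220,163),.06),("blocktop",(195,102),.07),("pluknob",(168,45),.055),("pillartop",(630,292),.11),("knob",(700,421),.085)]:
  P=on("top",*f(*p),z);d=P-c2;print(n,P.round(4),np.hypot(*d[:2]).round(4),np.degrees(np.arctan2(d[1],d[0])).round(1))
E
```

```text
tool axes cols
 [[-0.     0.368 -0.93 ]
 [ 0.001 -0.93  -0.368]
 [-1.    -0.001 -0.   ]]
c [0.53959782 0.00378349 0.012     ] yaw 13.731510289441504 13.618434904772016 hub [0.53918334 0.00377721 0.08      ]
mean posts [0.54018667 0.0040879  0.115     ]
post [0.643  0.0342 0.115 ] 0.1071 16.3
post [ 0.5698 -0.0989  0.115 ] 0.1072 -74.0
post [ 0.4376 -0.0264  0.115 ] 0.1071 -163.4
post [0.5104 0.1075 0.115 ] 0.1076 106.0
notch [ 0.6498 -0.0555  0.06  ] 0.1248 -28.5
notchL [0.5983 0.1121 0.06  ] 0.1227 61.7
notchB [0.4307 0.065  0.06  ] 0.1253 150.9
notchR [ 0.4785 -0.1072  0.06  ] 0.1272 -119.0
roller [0.6686 0.0557 0.06  ] 0.1384 21.9
blocktop [0.7038 0.0696 0.07  ] 0.1762 21.8
pluknob [0.7424 0.0857 0.055 ] 0.218 22.0
pillartop [ 0.5827 -0.1729  0.11  ] 0.1821 -76.5
knob [ 0.5087 -0.2178  0.085 ] 0.2241 -98.1
```

The numbers are consistent:
- **Axis:** (0.540, 0.004), yaw 13.7°.
- **Posts:** radius 107 mm against 108 mm given.
- **Table:** about -0.74 rad, with the plunger near +0.145 rad, so about 50.5° of turn is needed.
- **Clamp:** about 0.21 rad.

I'll push the right-hand post, at -74°.

Emit:
play_rows --plan '[{"xyz": [5,7.8,0],"twist": [0,0,0],"hand": 255},{"xyz": [10,15.6,0],"twist": [0,0,-5],"hand": 255},{"xyz": [15,23.4,0],"twist": [0,0,-5],"hand": 255},{"xyz": [20,31.2,0],"twist": [0,0,-5],"hand": 255},{"xyz": [25,39,0],"twist": [0,0,-5],"hand": 255},{"xyz": [30.1,47,0],"twist": [0,0,-5],"hand": 255},{"xyz": [30.1,47,0],"twist": [0,0,-5],"hand": 255},{"xyz": [30.1,47,0],"twist": [0,0,-5],"hand": 255},{"xyz": [30.1,47,0],"twist": [0,0,-5],"hand": 255},{"xyz": [30.1,47,0],"twist": [0,0,-5],"hand": 255},{"xyz": [30.1,47,0],"twist": [0,0,-5],"hand": 255},{"xyz": [30.1,47,0],"twist": [0,0,-5],"hand": 255}]'

```text
t: 1.3
eef_pos: [0.5327, -0.1072, 0.2255]
eef_rot: [0.103, 0.7, 0.104, -0.699]
ft_force: [-0.9, 0.2, 0.9]
width: 0.002
```

Emit:
play_rows --plan '[{"xyz": [0,0,-4],"twist": [0,0,0],"hand": 255},{"xyz": [0,0,-8],"twist": [0,0,0],"hand": 255},{"xyz": [0,0,-11.5],"twist": [0,0,0],"hand": 255},{"xyz": [0,0,-11.5],"twist": [0,0,0],"hand": 255},{"xyz": [0,0,-11.5],"twist": [0,0,0],"hand": 255}]'

```text
t: 1.8
eef_pos: [0.531, -0.1115, 0.1111]
eef_rot: [-0.102, -0.699, -0.102, 0.7]
ft_force: [-0.7, -0.3, 0.5]
width: 0.002
```

```bash
python3 - <<'E'
from h import *
a=snap("side","pics/side2.png");b=snap("top","pics/top2.png")
cv2.imwrite("pics/both2.png",np.hstack([cv2.resize(a[130:330,200:450],None,fx=1.6,fy=1.6,interpolation=2),cv2.resize(b[130:330,200:450],None,fx=1.6,fy=1.6,interpolation=2)])[:,:,::-1])
s=bot.observe();print(s["t"],s["eef_pos"],s["ft_force"])
E
```

```text
1.9 [ 0.5317147  -0.11162728  0.11242981] [ 0.86165357 -0.8143992   0.30873857]
```

View pics/both2.png

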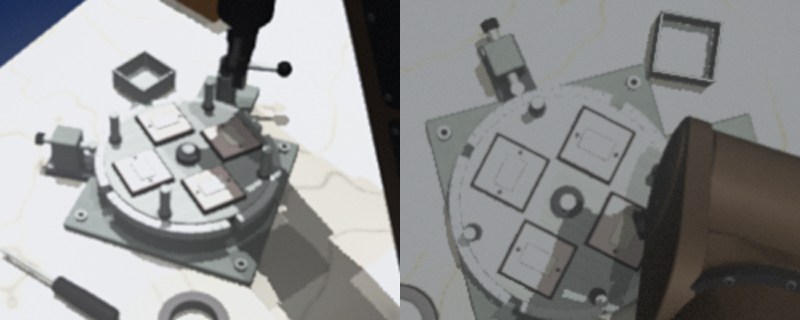

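The pusher stands behind the right post, clear of the lever. In the right half of the crop the plunger roller and the other posts stay visible. Now I'll work out the arc.

```bash
python3 - <<'E'
import numpy as np
c=np.array([.540,.004]);p0=np.array([.531,-.111])
for a in range(-93,-25,2):
  r=np.radians(a);P=c+.1095*np.array([np.cos(r),np.sin(r)]);print(a,((P-p0)*100).round(2),a+83.5)
E
```

```text
-93 [0.33 0.57] -9.5
-91 [0.71 0.55] -7.5
-89 [1.09 0.55] -5.5
-87 [1.47 0.57] -3.5
-85 [1.85 0.59] -1.5
-83 [2.23 0.63] 0.5
-81 [2.61 0.68] 2.5
-79 [2.99 0.75] 4.5
-77 [3.36 0.83] 6.5
-75 [3.73 0.92] 8.5
-73 [4.1  1.03] 10.5
-71 [4.46 1.15] 12.5
-69 [4.82 1.28] 14.5
-67 [5.18 1.42] 16.5
-65 [5.53 1.58] 18.5
-63 [5.87 1.74] 20.5
-61 [6.21 1.92] 22.5
-59 [6.54 2.11] 24.5
-57 [6.86 2.32] 26.5
-55 [7.18 2.53] 28.5
-53 [7.49 2.75] 30.5
-51 [7.79 2.99] 32.5
-49 [8.08 3.24] 34.5
-47 [8.37 3.49] 36.5
-45 [8.64 3.76] 38.5
-43 [8.91 4.03] 40.5
-41 [9.16 4.32] 42.5
-39 [9.41 4.61] 44.5
-37 [9.65 4.91] 46.5
-35 [9.87 5.22] 48.5
-33 [10.08  5.54] 50.5
-31 [10.29  5.86] 52.5
-29 [10.48  6.19] 54.5
-27 [10.66  6.53] 56.5
```

Emit:
play_rows --plan '[{"xyz": [0.3,0.5,0],"twist": [0,0,0],"hand": 255},{"xyz": [0.7,0.55,0],"twist": [0,0,0],"hand": 255},{"xyz": [1.1,0.55,0],"twist": [0,0,0],"hand": 255},{"xyz": [1.3,0.56,0],"twist": [0,0,0],"hand": 255},{"xyz": [1.5,0.57,0],"twist": [0,0,0],"hand": 255},{"xyz": [1.7,0.58,0],"twist": [0,0,0],"hand": 255},{"xyz": [1.9,0.6,0],"twist": [0,0,0],"hand": 255},{"xyz": [2.1,0.61,0],"twist": [0,0,0],"hand": 255},{"xyz": [2.3,0.63,0],"twist": [0,0,1],"hand": 255},{"xyz": [2.5,0.66,0],"twist": [0,0,2],"hand": 255},{"xyz": [2.7,0.7,0],"twist": [0,0,3],"hand": 255},{"xyz": [2.99,0.75,0],"twist": [0,0,4.5],"hand": 255}]'

```text
t: 3.1
eef_pos: [0.561, -0.1036, 0.1107]
eef_rot: [-0.13, -0.695, -0.13, 0.695]
ft_force: [-0.4, -0.7, 0.4]
width: 0.002
```

```bash
cat >> h.py <<'E'
def table():
    "turn of table (rad) from the far/left posts' bright tops seen from top; prints force too"
    s=bot.observe();im=bot.get_image("top");F=s["ft_force"];print("t",s["t"],"pos",s["eef_pos"].round(4),"F",F.round(1));return im
E
python3 - <<'E'
from h import *
for i in range(4):
  b=table()
cv2.imwrite("pics/top3.png",cv2.resize(b[130:330,200:450],None,fx=2,fy=2,interpolation=2)[:,:,::-1])
E
```

```text
t 3.1 pos [ 0.561  -0.1036  0.1107] F [-0.4 -0.7  0.4]
t 3.15 pos [ 0.5615 -0.1036  0.1108] F [-0.1  0.4 -0.7]
t 3.2 pos [ 0.5612 -0.1036  0.1107] F [0.5 0.6 0.1]
t 3.25 pos [ 0.561  -0.1036  0.1107] F [ 0.5  0.1 -0.2]
```

View pics/top3.png

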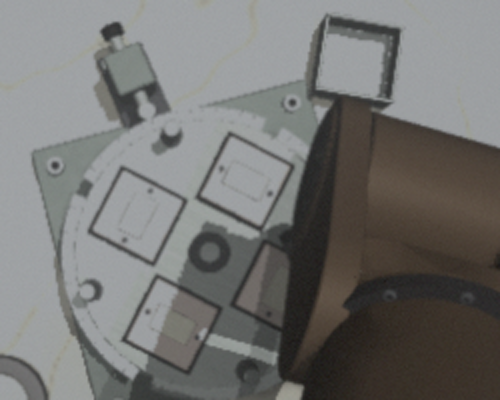

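```bash
python3 - <<'E'
from h import *
A=cv2.imread("pics/top1.png");b=bot.get_image("top")[:,:,::-1].copy();a=bot.get_image("side")[:,:,::-1]
for n,(u,v) in dict(postFar=(286,195),postL=(244,276),notchL=(242,224),bolt=(228,212)).items():
  t=A[v-11:v+12,u-11:u+12];r=cv2.matchTemplate(b[v-25:v+26,u-25:u+26],t,cv2.TM_CCOEFF_NORMED);_,s,_,l=cv2.minMaxLoc(r);print(n,s,np.array(l)-14)
cv2.imwrite("pics/side3.png",cv2.resize(a[130:280,220:420],None,fx=4,fy=4,interpolation=2))
E
```

```text
postFar 0.9980833530426025 [0 0]
postL 0.9967699646949768 [0 0]
notchL 0.9966095089912415 [0 0]
bolt 0.9905499815940857 [0 0]
```

View pics/side3.png

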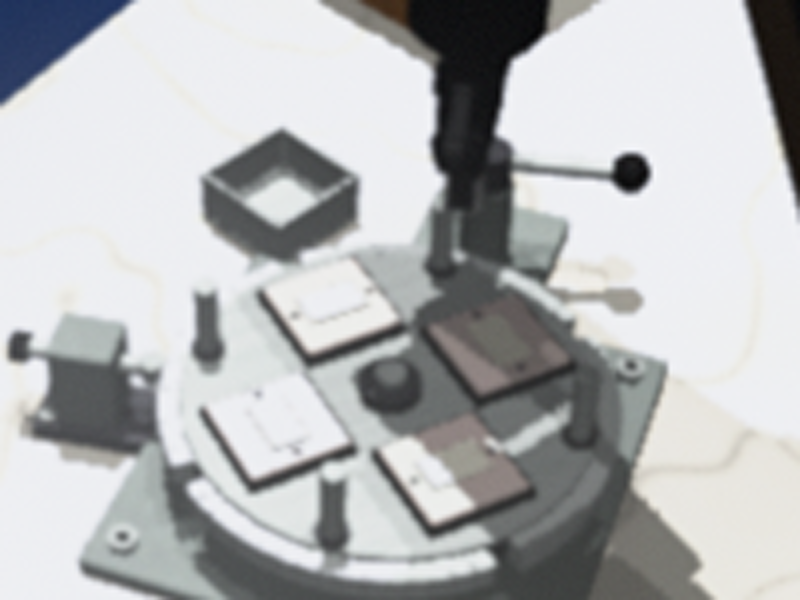

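```bash
python3 - <<'E'
from h import *
g=lambda P:((proj("side",P)-[220,130])*4).round(0)
print("tip exp, z=.088,.1,.11,.12",g([[.561,-.1036,z] for z in(.088,.1,.11,.12)]))
print("post top/base",g([[.5698,-.0998,.115],[.5698,-.0998,.064]]), "postfar",g([[.643,.0342,.115]]))
E
```

```text
tip exp, z=.088,.1,.11,.12 [[456. 240.]
 [457. 224.]
 [458. 212.]
 [459. 198.]]
post top/base [[442. 203.]
 [438. 268.]] postfar [[203. 285.]]
```

```bash
python3 - <<'E'
from h import *
a=bot.get_image("side")[:,:,::-1]
c=cv2.resize(a[150:205,310:365],None,fx=10,fy=10,interpolation=cv2.INTER_CUBIC)
c=(255*(c/255.)**.5).astype(np.uint8)
cv2.imwrite("pics/side4.png",c)
E
```

```text
(no output)
```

View pics/side4.png

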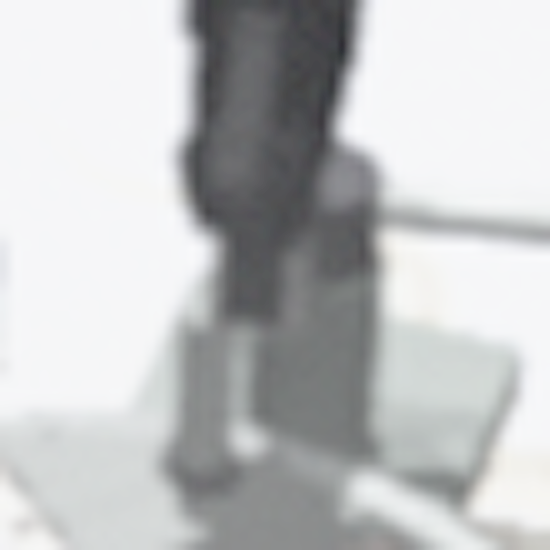

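```bash
python3 - <<'E'
from h import *
A=cv2.imread("pics/side1.png");a=bot.get_image("side")[:,:,::-1]
for v in range(172,198,2):print(v,"was",A[v,326:344].mean(1).astype(int),"now",a[v,326:344].mean(1).astype(int))
E
```

```text
172 was [201 201 201 201 200 199 199 199 197 190 147  76  30  23  27  25  28  28] now [240 239 211 138  73  42  32  28  28  28  27  27  27  25  31  34  37  35]
174 was [202 200 201 201 202 201 203 203 198 169 112  53  25  25  28  27  28  28] now [240 240 240 236 205 133  64  33  29  28  28  27  32  40  47  44  37  37]
176 was [201 202 199 193 187 187 190 192 190 155 110  75  44  30  27  28  29  27] now [240 239 240 236 201 127  60  31  30  32  28  34  46  61  57  44  36  37]
178 was [202 196 178 155 146 145 145 144 133  97  62  53  51  49  46  44  44  47] now [239 238 226 191 144  90  49  33  31  31  30  34  50  65  61  52  48  52]
180 was [196 179 166 174 182 181 176 162 131  83  46  38  43  44  46  46  47  48] now [238 224 193 176 145  89  48  33  32  32  30  36  55  65  61  54  58  59]
182 was [174 130 107 129 151 154 140 113  89  62  42  39  42  43  42  44  44  45] now [224 172 127 125 114  80  64  65  67  60  48  48  59  64  61  59  57  57]
184 was [145 106  73  56  57  57  59  72  72  52  41  41  42  44  45  45  44  44] now [191 144  97  74  75  75  80  96  96  73  56  56  55  
[... 279 characters left out ...]
 75  77  76  84 108 100  66  54  55  56  58  57  59  60  58]
190 was [142 109  67  57  59  57  66  85  78  50  41  43  44  46  46  47  47  43] now [178 140  87  75  77  76  86 114 105  66  54  55  57  60  59  59  60  58]
192 was [173 124  72  58  60  59  76 116 123  94  71  63  56  52  46  45  46  45] now [179 133  85  74  77  78  93 133 139 104  75  65  61  61  61  60  59  57]
194 was [138  85  59  59  60  59  81 142 184 194 189 181 169 150 119  91  78  64] now [138  93  75  78  79  74  90 141 175 167 131  95  88  86  79  70  68  61]
196 was [ 88  58  54  57  60  54  54  88 149 182 190 193 198 199 196 194 191 182] now [ 98  69  68  72  72  68  61  66  79  87  79  80  87  96 101 102 102  99]
```

The fingertip ends at row 182. Below that row the picture is unchanged from the start, so the tip is still level with the post top, higher than the stated tool length suggests. I'll back off, lower modestly and check again.

Emit:
play_rows --plan '[{"xyz": [-1,-0.2,0],"twist": [0,0,-3],"hand": 255},{"xyz": [-2,-0.4,0],"twist": [0,0,-4],"hand": 255},{"xyz": [-2.4,-0.5,0],"twist": [0,0,-4],"hand": 255},{"xyz": [-2.4,-0.5,-0.5],"twist": [0,0,-4],"hand": 255},{"xyz": [-2.4,-0.5,-1],"twist": [0,0,-4],"hand": 255},{"xyz": [-2.4,-0.5,-1.5],"twist": [0,0,-4],"hand": 255},{"xyz": [-2.4,-0.5,-1.5],"twist": [0,0,-4],"hand": 255}]'

```text
t: 4.2
eef_pos: [0.5367, -0.1085, 0.0948]
eef_rot: [-0.105, -0.699, -0.105, 0.7]
ft_force: [-0.7, -0.1, -0.4]
width: 0.0
```

```bash
python3 - <<'E'
from h import *
A=cv2.imread("pics/side1.png").astype(int);a=bot.get_image("side")[:,:,::-1]
s=bot.observe();print(s["eef_pos"],s["ft_force"],s["width"])
p=s["eef_pos"];print(proj("side",[p+[0,0,z] for z in(-.022,-.01,0,.01)]).round(1))
c=cv2.resize(a[140:205,310:375],None,fx=8,fy=8,interpolation=cv2.INTER_CUBIC)
cv2.imwrite("pics/side5.png",(255*(c/255.)**.5).astype(np.uint8))
E
```

```text
[ 0.53688471 -0.10852197  0.09515174] [-0.16424645  1.03498142 -0.45731264] 0.00136589539205935
[[343.5 197.4]
 [343.9 193.6]
 [344.2 190.4]
 [344.5 187.2]]
```

View pics/side5.png

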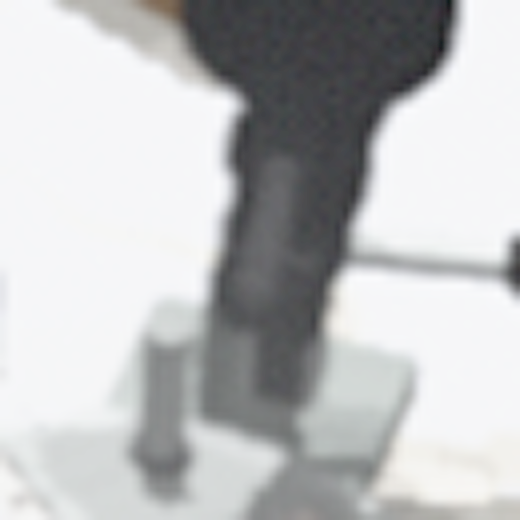

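The black tip now ends at row 190, which puts it level with the TCP height (about 0.095 m) and 20 mm below the post top. That is enough overlap, so I'll approach slowly and feel for contact.

Emit:
play_rows --plan '[{"xyz": [0.3,0.2,0],"twist": [0,0,0],"hand": 255},{"xyz": [0.5,0.3,0],"twist": [0,0,0],"hand": 255},{"xyz": [0.7,0.3,0],"twist": [0,0,0],"hand": 255},{"xyz": [0.9,0.32,0],"twist": [0,0,0],"hand": 255},{"xyz": [1.1,0.33,0],"twist": [0,0,0],"hand": 255},{"xyz": [1.3,0.34,0],"twist": [0,0,0],"hand": 255},{"xyz": [1.5,0.36,0],"twist": [0,0,0],"hand": 255},{"xyz": [1.7,0.38,0],"twist": [0,0,0],"hand": 255},{"xyz": [1.9,0.41,0],"twist": [0,0,1],"hand": 255},{"xyz": [2.1,0.44,0],"twist": [0,0,2],"hand": 255},{"xyz": [2.3,0.48,0],"twist": [0,0,3],"hand": 255}]'

```text
t: 5.35
eef_pos: [0.5597, -0.1039, 0.0957]
eef_rot: [-0.124, -0.696, -0.124, 0.696]
ft_force: [-2.7, -1.7, 2.2]
width: 0.002
```

```bash
cat >> h.py <<'E'
C=np.array([.5402,.0041])
def turn():
    "table turn in deg from start, by matching rotated far/left post tops near where they must be"
    import glob
    A=cv2.imread("pics/top1.png",0);b=cv2.cvtColor(bot.get_image("top"),cv2.COLOR_RGB2GRAY);out=[]
    s=bot.observe();print("t %.2f"%s["t"],s["eef_pos"].round(4),"F",s["ft_force"].round(1))
    for ph in (16.2,106.1,-163.6):
        u,v=proj("top",[[*(C+.107*np.array([np.cos(np.radians(ph)),np.sin(np.radians(ph))])),.115]])[0].round().astype(int)
        t=A[v-5:v+6,u-5:u+6];best=[]
        for k in np.arange(-2,64,.25):
            r=np.radians(ph+k);P=proj("top",[[*(C+.107*np.array([np.cos(r),np.sin(r)])),.115]])[0]
            w=cv2.getRectSubPix(b,(11,11),(float(P[0]),float(P[1])));best.append((cv2.matchTemplate(w,t,cv2.TM_CCOEFF_NORMED)[0,0],k))
        out.append(tuple(np.round(max(best),2)))
    print("turn(score,deg)",out)
E
python3 -c "
from h import *
turn()"
```

```text
t 5.40 [ 0.5602 -0.1039  0.0957] F [-0.3  0.   0.7]
turn(score,deg) [(np.float64(0.99), np.float64(3.0)), (np.float64(0.94), np.float64(3.5)), (np.float64(0.86), np.float64(2.75))]
```

Contact: the table has turned 3° and the drag is about 3 N. I'll carry on along the arc.

Emit:
play_rows --plan '[{"xyz": [0.47,0.1,0],"twist": [0,0,2.5],"hand": 255},{"xyz": [0.84,0.19,0],"twist": [0,0,4.5],"hand": 255},{"xyz": [1.21,0.3,0],"twist": [0,0,6.5],"hand": 255},{"xyz": [1.57,0.42,0],"twist": [0,0,8.5],"hand": 255},{"xyz": [1.93,0.55,0],"twist": [0,0,10.5],"hand": 255},{"xyz": [2.29,0.69,0],"twist": [0,0,12.5],"hand": 255},{"xyz": [2.64,0.85,0],"twist": [0,0,14.5],"hand": 255},{"xyz": [2.98,1.01,0],"twist": [0,0,16.5],"hand": 255},{"xyz": [3.32,1.19,0],"twist": [0,0,18.5],"hand": 255},{"xyz": [3.65,1.38,0],"twist": [0,0,20.5],"hand": 255},{"xyz": [3.97,1.59,0],"twist": [0,0,22.5],"hand": 255},{"xyz": [4.29,1.8,0],"twist": [0,0,24.5],"hand": 255}]'

```text
t: 6.6
eef_pos: [0.6028, -0.086, 0.0957]
eef_rot: [-0.269, -0.654, -0.269, 0.654]
ft_force: [-3.7, -1.7, 1.9]
width: -0.002
```

```bash
python3 -c "
from h import *
turn()"
```

```text
t 6.65 [ 0.6034 -0.0857  0.0957] F [0.3 0.8 0. ]
turn(score,deg) [(np.float64(0.84), np.float64(27.75)), (np.float64(0.85), np.float64(28.25)), (np.float64(0.83), np.float64(63.75))]
```

Emit:
play_rows --plan '[{"xyz": [0.31,0.22,0],"twist": [0,0,2],"hand": 255},{"xyz": [0.61,0.46,0],"twist": [0,0,4],"hand": 255},{"xyz": [0.9,0.71,0],"twist": [0,0,6],"hand": 255},{"xyz": [1.19,0.96,0],"twist": [0,0,8],"hand": 255},{"xyz": [1.46,1.23,0],"twist": [0,0,10],"hand": 255},{"xyz": [1.73,1.5,0],"twist": [0,0,12],"hand": 255},{"xyz": [1.86,1.64,0],"twist": [0,0,13],"hand": 255},{"xyz": [1.98,1.79,0],"twist": [0,0,14],"hand": 255}]'

```text
t: 7.45
eef_pos: [0.6229, -0.0679, 0.0957]
eef_rot: [0.346, 0.617, 0.346, -0.616]
ft_force: [-1.9, -3.1, 0.3]
width: 0.001
```

```bash
python3 -c "
from h import *
turn()
c=np.array([.540,.004]);p0=c+.1095*np.array([np.cos(np.radians(-41)),np.sin(np.radians(-41))])
for a in np.arange(-40,-26,1):
  r=np.radians(a);print(a,((c+.1095*np.array([np.cos(r),np.sin(r)])-p0)*100).round(2))
"
```

```text
t 7.50 [ 0.6231 -0.0676  0.0958] F [0.3 0.7 0.4]
turn(score,deg) [(np.float64(0.75), np.float64(42.75)), (np.float64(0.68), np.float64(7.5)), (np.float64(0.67), np.float64(0.0))]
-40 [0.12 0.15]
-39 [0.25 0.29]
-38 [0.36 0.44]
-37 [0.48 0.59]
-36 [0.59 0.75]
-35 [0.71 0.9 ]
-34 [0.81 1.06]
-33 [0.92 1.22]
-32 [1.02 1.38]
-31 [1.12 1.54]
-30 [1.22 1.71]
-29 [1.31 1.88]
-28 [1.4  2.04]
-27 [1.49 2.21]
```

At 42.75° by the picture. Now small steps, checking the force each time.

Emit:
play_rows --plan '[{"xyz": [0.12,0.15,0],"twist": [0,0,1],"hand": 255},{"xyz": [0.25,0.29,0],"twist": [0,0,2],"hand": 255},{"xyz": [0.36,0.44,0],"twist": [0,0,3],"hand": 255}]'

```text
t: 7.8
eef_pos: [0.6263, -0.0636, 0.0958]
eef_rot: [0.363, 0.607, 0.362, -0.607]
ft_force: [-0.7, -4.8, -0.6]
width: 0.004
```

Emit:
play_rows --plan '[{"xyz": [0.12,0.15,0],"twist": [0,0,1],"hand": 255}]'

```text
t: 7.9
eef_pos: [0.6275, -0.0621, 0.0958]
eef_rot: [0.368, 0.604, 0.368, -0.604]
ft_force: [-1.9, -4.1, 0.7]
width: 0.001
```

```bash
python3 -c "
from h import *
turn()"
```

```text
t 7.95 [ 0.6277 -0.0617  0.0958] F [ 0.1  0.6 -0.4]
turn(score,deg) [(np.float64(0.71), np.float64(47.25)), (np.float64(0.75), np.float64(10.25)), (np.float64(0.7), np.float64(-0.75))]
```

Emit:
play_rows --plan '[{"xyz": [0.07,0.09,0],"twist": [0,0,0.6],"hand": 255}]'

```text
t: 8.05
eef_pos: [0.6282, -0.061, 0.0957]
eef_rot: [0.371, 0.602, 0.371, -0.602]
ft_force: [-2.2, -4.1, 0.7]
width: 0.0
```

Emit:
play_rows --plan '[{"xyz": [0.07,0.09,0],"twist": [0,0,0.6],"hand": 255}]'

```text
t: 8.15
eef_pos: [0.6288, -0.0602, 0.0957]
eef_rot: [0.374, 0.6, 0.374, -0.6]
ft_force: [-0.9, -3.1, -0.2]
width: 0.005
```

Emit:
play_rows --plan '[{"xyz": [0.07,0.09,0],"twist": [0,0,0.6],"hand": 255}]'

```text
t: 8.25
eef_pos: [0.6295, -0.0592, 0.0957]
eef_rot: [0.377, 0.598, 0.377, -0.598]
ft_force: [-1.6, -2.0, 0.6]
width: 0.004
```

Emit:
play_rows --plan '[{"xyz": [0.06,0.09,0],"twist": [0,0,0.6],"hand": 255}]'

```text
t: 8.35
eef_pos: [0.6302, -0.0582, 0.0958]
eef_rot: [0.38, 0.596, 0.38, -0.596]
ft_force: [-0.6, -0.4, 0.6]
width: 0.001
```

```bash
python3 -c "
from h import *
turn()"
```

```text
t 8.40 [ 0.6303 -0.058   0.0957] F [-0.3 -0.5 -0.5]
turn(score,deg) [(np.float64(0.71), np.float64(49.75)), (np.float64(0.7), np.float64(-2.0)), (np.float64(0.54), np.float64(2.0))]
```

Emit:
play_rows --plan '[{"xyz": [0.03,0.05,0],"twist": [0,0,0.3],"hand": 255}]'

```text
t: 8.5
eef_pos: [0.6305, -0.0576, 0.0957]
eef_rot: [0.381, 0.595, 0.382, -0.595]
ft_force: [0.1, 0.1, -0.1]
width: 0.003
```

```bash
python3 - <<'E'
from h import *
turn()
a=bot.get_image("side");b=bot.get_image("top")
cv2.imwrite("pics/l6.png",np.hstack([cv2.resize(b[140:215,240:315],(400,400),interpolation=2),cv2.resize(a[190:265,225:300],(400,400),interpolation=2)])[:,:,::-1])
E
```

```text
t 8.55 [ 0.6305 -0.0576  0.0957] F [ 0.1 -0.6  0.2]
turn(score,deg) [(np.float64(0.71), np.float64(50.0)), (np.float64(0.71), np.float64(-2.0)), (np.float64(0.55), np.float64(2.0))]
```

View pics/l6.png

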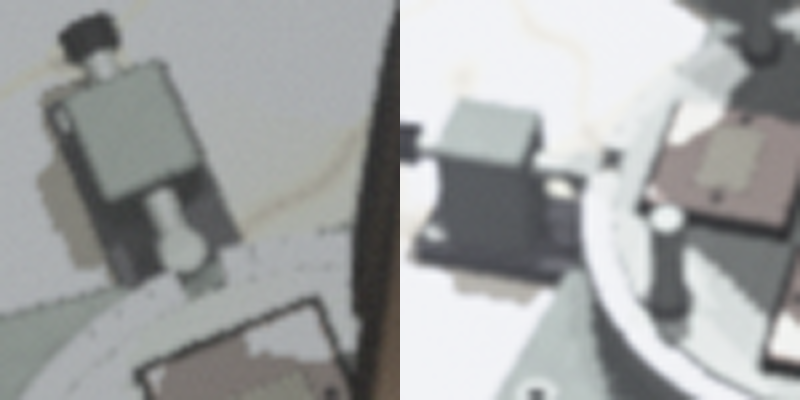

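The left half shows the roller at crop (180,245) next to the notch at (205,280). I'll measure how far the plunger has moved in compared with the first picture.

```bash
cat >> h.py <<'E'
def plung():
    A=cv2.imread("pics/top1.png",0);b=cv2.cvtColor(bot.get_image("top"),cv2.COLOR_RGB2GRAY)
    for n,u,v,h in(("knob",256,146,8),("roller",272,182,6),("block",264,166,8)):
        t=A[v-h:v+h+1,u-h:u+h+1];k=8
        B=cv2.resize(b[v-h-8:v+h+9,u-h-8:u+h+9],None,fx=k,fy=k,interpolation=cv2.INTER_CUBIC);T=cv2.resize(t,None,fx=k,fy=k,interpolation=cv2.INTER_CUBIC)
        _,s,_,l=cv2.minMaxLoc(cv2.matchTemplate(B,T,cv2.TM_CCOEFF_NORMED));print(n,round(s,3),np.array(l)/k-8)
    P=proj("top",[[.7424,.0857,.055],[.7424-.006*np.cos(np.radians(22)),.0857-.006*np.sin(np.radians(22)),.055]]);print("6mm =",P[1]-P[0])
E
python3 -c "
from h import *
plung()"
```

```text
knob 0.982 [0.75 1.75]
roller 0.97 [0.625 1.625]
block 0.992 [0. 0.]
6mm = [1.28781783 2.96100242]
```

It's about 60% down, so it is part way in. I'll continue with sub-millimetre steps.

Emit:
play_rows --plan '[{"xyz": [0.05,0.07,0],"twist": [0,0,0.5],"hand": 255},{"xyz": [0.05,0.07,0],"twist": [0,0,0.5],"hand": 255}]'

```text
t: 8.9
eef_pos: [0.6309, -0.0572, 0.0957]
eef_rot: [0.384, 0.594, 0.384, -0.594]
ft_force: [-0.3, 0.4, 0.3]
width: -0.002
```

```bash
python3 -c "
from h import *
turn();plung()"
```

```text
t 8.95 [ 0.6309 -0.0572  0.0957] F [-0.3  0.   0.3]
turn(score,deg) [(np.float64(0.68), np.float64(51.5)), (np.float64(0.72), np.float64(-0.5)), (np.float64(0.61), np.float64(3.0))]
knob 0.97 [1.25  2.875]
roller 0.962 [1.125 2.75 ]
block 0.992 [0. 0.]
6mm = [1.28781783 2.96100242]
```

The plunger has moved in 5.9 of 6 mm, so it is seated and the table is slightly ahead of the hand. I'll retreat and compute the lever arc.

Emit:
play_rows --plan '[{"xyz": [-0.6,-0.8,0],"twist": [0,0,0],"hand": 255},{"xyz": [-1.2,-1.6,0],"twist": [0,0,0],"hand": 255},{"xyz": [-1.2,-1.6,3],"twist": [0,0,0],"hand": 255},{"xyz": [-1.2,-1.6,6.5],"twist": [0,0,0],"hand": 255},{"xyz": [-1.2,-1.6,6.5],"twist": [0,0,0],"hand": 255}]'

```text
t: 9.5
eef_pos: [0.6201, -0.0745, 0.165]
eef_rot: [0.386, 0.596, 0.382, -0.592]
ft_force: [0.8, -0.4, -0.1]
width: 0.001
```

```bash
python3 - <<'E'
from h import *
from scipy.spatial.transform import Rotation as R
turn();plung();s=bot.observe();q=s["eef_rot"];M=R.from_quat(np.r_[q[1:],q[0]]).as_matrix()
ya=np.degrees(np.arctan2(M[1,1],M[0,1]));print("q",s["q"].round(2),"y-axis yaw",ya)
pv=np.array([.5848,-.1806]);l0=206.
def P(l,d,r=.055):
  a=np.radians(l);return pv+r*np.array([np.cos(a),np.sin(a)])-d*np.array([-np.sin(a),np.cos(a)])
st=P(206,.036);print("start",st,"from now cm",(st-s["eef_pos"][:2])*100,"dz",(.068-s["eef_pos"][2])*100,"twist",206+90-360-ya)
for l in [206]+list(range(206,292,4)):
  print(l,((P(l,.0205)-st)*100).round(2),l-206)
E
```

```text
t 9.55 [ 0.6192 -0.0742  0.1628] F [-0.2  0.5 -0.8]
turn(score,deg) [(np.float64(0.68), np.float64(51.5)), (np.float64(0.74), np.float64(12.0)), (np.float64(0.84), np.float64(58.5))]
knob 0.97 [1.25  2.875]
roller 0.966 [1.    2.625]
block 0.992 [0. 0.]
6mm = [1.28781783 2.96100242]
q [-0.22  0.55  1.63 -0.    0.95  0.2 ] y-axis yaw -24.243761536711414
start [ 0.51958497 -0.17235383] from now cm [-9.8998811  -9.84564071] dz -9.32927020675319 twist -39.75623846328858
206 [ 0.68 -1.39] 0
206 [ 0.68 -1.39] 0
210 [ 0.73 -1.8 ] 4
214 [ 0.82 -2.2 ] 8
218 [ 0.93 -2.6 ] 12
222 [ 1.06 -2.98] 16
226 [ 1.23 -3.36] 20
230 [ 1.42 -3.72] 24
234 [ 1.63 -4.07] 28
238 [ 1.87 -4.4 ] 32
242 [ 2.13 -4.72] 36
246 [ 2.41 -5.02] 40
250 [ 2.71 -5.29] 44
254 [ 3.03 -5.55] 48
258 [ 3.37 -5.78] 52
262 [ 3.73 -5.99] 56
266 [ 4.09 -6.17] 60
270 [ 4.47 -6.32] 64
274 [ 4.86 -6.45] 68
278 [ 5.26 -6.56] 72
282 [ 5.66 -6.63] 76
286 [ 6.07 -6.68] 80
290 [ 6.48 -6.69] 84
```

Plunger still fully down with the hand clear. Now move to the table side of the lever.

Emit:
play_rows --plan '[{"xyz": [-3.3,-3.3,0],"twist": [0,0,-8],"hand": 255},{"xyz": [-6.6,-6.6,0],"twist": [0,0,-16],"hand": 255},{"xyz": [-10,-9.8,0],"twist": [0,0,-24],"hand": 255},{"xyz": [-10,-9.8,0],"twist": [0,0,-32],"hand": 255},{"xyz": [-10,-9.8,0],"twist": [0,0,-40],"hand": 255},{"xyz": [-10,-9.8,0],"twist": [0,0,-40],"hand": 255},{"xyz": [-10,-9.8,-3],"twist": [0,0,-40],"hand": 255},{"xyz": [-10,-9.8,-6],"twist": [0,0,-40],"hand": 255},{"xyz": [-10,-9.8,-8],"twist": [0,0,-40],"hand": 255},{"xyz": [-10,-9.8,-9.3],"twist": [0,0,-40],"hand": 255},{"xyz": [-10,-9.8,-9.3],"twist": [0,0,-40],"hand": 255},{"xyz": [-10,-9.8,-9.3],"twist": [0,0,-40],"hand": 255}]'

```text
t: 10.8
eef_pos: [0.519, -0.1713, 0.0679]
eef_rot: [-0.158, -0.689, -0.158, 0.689]
ft_force: [0.9, -1.1, 0.3]
width: 0.001
```

```bash
python3 - <<'E'
from h import *
s=bot.observe();print(s["eef_pos"],s["ft_force"])
a=bot.get_image("side")[:,:,::-1]
c=cv2.resize(a[120:220,300:400],None,fx=6,fy=6,interpolation=cv2.INTER_CUBIC)
cv2.imwrite("pics/side7.png",(255*(c/255.)**.6).astype(np.uint8))
E
```

```text
[ 0.5190395  -0.17125205  0.06793305] [ 0.92407787 -1.09343865  0.25998817]
```

View pics/side7.png

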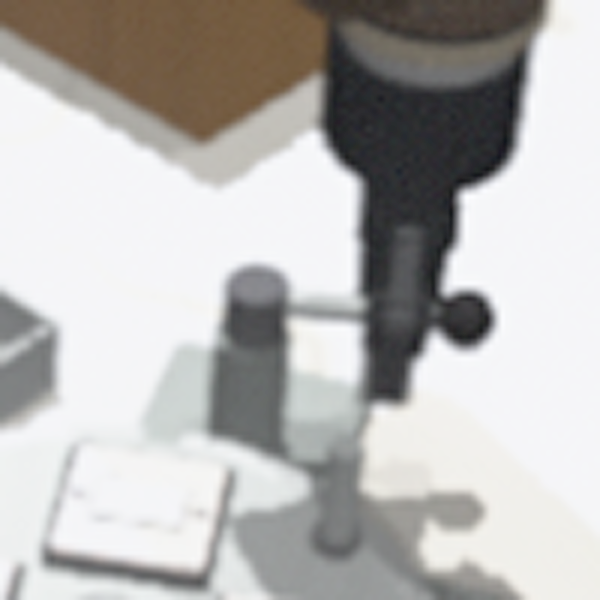

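The finger stands on the table side of the bar, just inside the knob, with its tip below the bar. Now I'll start the push.

Emit:
play_rows --plan '[{"xyz": [0.3,-0.5,0],"twist": [0,0,0],"hand": 255},{"xyz": [0.5,-0.9,0],"twist": [0,0,0],"hand": 255},{"xyz": [0.65,-1.15,0],"twist": [0,0,0],"hand": 255},{"xyz": [0.7,-1.4,0],"twist": [0,0,0],"hand": 255},{"xyz": [0.73,-1.6,0],"twist": [0,0,2],"hand": 255},{"xyz": [0.76,-1.8,0],"twist": [0,0,4],"hand": 255},{"xyz": [0.8,-2,0],"twist": [0,0,6],"hand": 255},{"xyz": [0.85,-2.2,0],"twist": [0,0,8],"hand": 255}]'

```text
t: 11.65
eef_pos: [0.527, -0.193, 0.0677]
eef_rot: [-0.206, -0.676, -0.206, 0.677]
ft_force: [-1.3, 2.7, 1.1]
width: 0.001
```

```bash
cat >> h.py <<'E'
def lever():
    "lever angle (world deg) from the dark knob in the side view"
    s=bot.observe();a=bot.get_image("side").max(2);pv=np.array([.5848,-.1806]);best=[]
    print("t %.2f"%s["t"],s["eef_pos"].round(4),"F",s["ft_force"].round(1))
    A=cv2.cvtColor(cv2.imread("pics/side1.png"),cv2.COLOR_BGR2RGB).max(2);u,v=proj("side",[[.5087,-.2178,.085]])[0].round().astype(int);t=A[v-7:v+8,u-7:u+8]
    for l in np.arange(200,292,.5):
        r=np.radians(l);P=proj("side",[[*(pv+.085*np.array([np.cos(r),np.sin(r)])),.085]])[0]
        best.append((cv2.matchTemplate(cv2.getRectSubPix(a,(15,15),(float(P[0]),float(P[1]))),t,cv2.TM_CCOEFF_NORMED)[0,0],l))
    m=max(best);print("lever",m,"clamp rad",np.radians(m[1]-193.65))
E
python3 -c "
from h import *
lever()"
```

```text
t 11.65 [ 0.527  -0.193   0.0677] F [-1.3  2.7  1.1]
lever (np.float32(0.61757684), np.float64(210.5)) clamp rad 0.29408797896104444
```

Emit:
play_rows --plan '[{"xyz": [0.1,-0.4,0],"twist": [0,0,4],"hand": 255},{"xyz": [0.23,-0.78,0],"twist": [0,0,8],"hand": 255},{"xyz": [0.4,-1.16,0],"twist": [0,0,12],"hand": 255},{"xyz": [0.59,-1.52,0],"twist": [0,0,16],"hand": 255},{"xyz": [0.8,-1.87,0],"twist": [0,0,20],"hand": 255},{"xyz": [1.04,-2.2,0],"twist": [0,0,24],"hand": 255},{"xyz": [1.3,-2.52,0],"twist": [0,0,28],"hand": 255},{"xyz": [1.58,-2.82,0],"twist": [0,0,32],"hand": 255},{"xyz": [1.88,-3.09,0],"twist": [0,0,36],"hand": 255},{"xyz": [2.2,-3.35,0],"twist": [0,0,40],"hand": 255},{"xyz": [2.54,-3.58,0],"twist": [0,0,44],"hand": 255}]'

```text
t: 12.8
eef_pos: [0.5519, -0.2293, 0.0675]
eef_rot: [-0.444, -0.549, -0.445, 0.55]
ft_force: [-4.9, -1.1, 1.2]
width: -0.003
```

```bash
python3 -c "
from h import *
lever();plung()"
```

```text
t 12.80 [ 0.5519 -0.2293  0.0675] F [-4.9 -1.1  1.2]
lever (np.float32(0.39333272), np.float64(252.5)) clamp rad 1.0271262647986628
knob 0.97 [1.25  2.875]
roller 0.964 [1.125 2.625]
block 0.991 [0. 0.]
6mm = [1.28781783 2.96100242]
```

Emit:
play_rows --plan '[{"xyz": [0.36,-0.21,0],"twist": [0,0,4],"hand": 255},{"xyz": [0.72,-0.39,0],"twist": [0,0,8],"hand": 255},{"xyz": [1.1,-0.54,0],"twist": [0,0,12],"hand": 255},{"xyz": [1.3,-0.61,0],"twist": [0,0,14],"hand": 255},{"xyz": [1.5,-0.67,0],"twist": [0,0,16],"hand": 255}]'

```text
t: 13.4
eef_pos: [0.5673, -0.236, 0.0676]
eef_rot: [0.516, 0.483, 0.516, -0.484]
ft_force: [-4.7, -3.5, -0.8]
width: 0.002
```

```bash
python3 -c "
from h import *
lever()
b=bot.get_image('top')
cv2.imwrite('pics/top8.png',cv2.resize(b[180:320,360:500],None,fx=4,fy=4,interpolation=2)[:,:,::-1])"
```

```text
t 13.40 [ 0.5673 -0.236   0.0676] F [-4.7 -3.5 -0.8]
lever (np.float32(0.29649213), np.float64(264.5)) clamp rad 1.2365657750379824
```

View pics/top8.png

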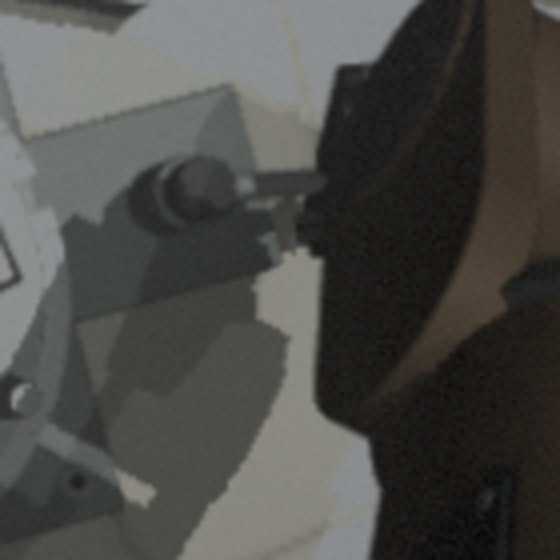

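The top view shows the bar from pivot (205,190) to (320,182), which is about 273° in world, with 283.7° being the stop. From here I'll take small steps and watch the force.

Emit:
play_rows --plan '[{"xyz": [0.1,-0.03,0],"twist": [0,0,1],"hand": 255},{"xyz": [0.2,-0.06,0],"twist": [0,0,2],"hand": 255},{"xyz": [0.3,-0.09,0],"twist": [0,0,3],"hand": 255},{"xyz": [0.4,-0.11,0],"twist": [0,0,4],"hand": 255}]'

```text
t: 13.9
eef_pos: [0.5718, -0.2369, 0.0677]
eef_rot: [0.533, 0.465, 0.533, -0.465]
ft_force: [-3.4, -3.0, -0.4]
width: -0.002
```

Emit:
play_rows --plan '[{"xyz": [0.1,-0.02,0],"twist": [0,0,1],"hand": 255},{"xyz": [0.2,-0.04,0],"twist": [0,0,2],"hand": 255}]'

```text
t: 14.1
eef_pos: [0.5739, -0.2373, 0.0677]
eef_rot: [0.541, 0.455, 0.541, -0.455]
ft_force: [-3.0, -2.5, -1.9]
width: 0.002
```

Emit:
play_rows --plan '[{"xyz": [0.1,-0.02,0],"twist": [0,0,1],"hand": 255}]'

```text
t: 14.2
eef_pos: [0.5749, -0.2375, 0.0677]
eef_rot: [0.545, 0.45, 0.545, -0.45]
ft_force: [-3.1, -2.2, -1.4]
width: 0.0
```

Emit:
play_rows --plan '[{"xyz": [0.1,-0.02,0],"twist": [0,0,1],"hand": 255}]'

```text
t: 14.3
eef_pos: [0.5759, -0.2377, 0.0677]
eef_rot: [0.549, 0.446, 0.549, -0.446]
ft_force: [-2.8, -2.0, -1.5]
width: 0.006
```

Emit:
play_rows --plan '[{"xyz": [0.06,-0.01,0],"twist": [0,0,0.5],"hand": 255}]'

```text
t: 14.4
eef_pos: [0.5765, -0.2377, 0.0677]
eef_rot: [0.551, 0.443, 0.551, -0.443]
ft_force: [-3.2, -2.0, -1.0]
width: -0.002
```

Emit:
play_rows --plan '[{"xyz": [0.06,-0.01,0],"twist": [0,0,0.5],"hand": 255}]'

```text
t: 14.5
eef_pos: [0.5771, -0.2378, 0.0677]
eef_rot: [0.553, 0.441, 0.553, -0.441]
ft_force: [-3.5, -2.9, -1.6]
width: 0.003
```

Emit:
play_rows --plan '[{"xyz": [0.05,-0.01,0],"twist": [0,0,0.5],"hand": 255}]'

```text
t: 14.6
eef_pos: [0.5775, -0.2379, 0.0677]
eef_rot: [0.555, 0.439, 0.555, -0.439]
ft_force: [-2.9, -1.7, -2.1]
width: -0.0
```

Emit:
play_rows --plan '[{"xyz": [0.05,-0.01,0],"twist": [0,0,0.5],"hand": 255}]'

```text
t: 14.7
eef_pos: [0.578, -0.238, 0.0677]
eef_rot: [0.557, 0.436, 0.557, -0.436]
ft_force: [-2.9, -2.2, -1.6]
width: -0.004
```

Emit:
play_rows --plan '[{"xyz": [0.05,-0.01,0],"twist": [0,0,0.5],"hand": 255}]'

```text
t: 14.8
eef_pos: [0.5785, -0.2381, 0.0677]
eef_rot: [0.558, 0.434, 0.558, -0.434]
ft_force: [-3.5, -0.7, -1.6]
width: -0.004
```

```bash
python3 - <<'E'
from h import *
b=cv2.cvtColor(bot.get_image('top'),cv2.COLOR_RGB2GRAY)
u0,v0=proj("top",[[.5848,-.1806,.085]])[0]
# bar edges: below bar / above bar; direction from darker ridge between 24 and 38 px
sub=b[int(v0)-18:int(v0)+12,int(u0)+12:int(u0)+34]
print("pivot px",u0,v0);print(sub[:, ::3])
for l in(274,280,284,288):
  r=np.radians(l);print(l,proj("top",[[.5848+.04*np.cos(r),-.1806+.04*np.sin(r),.085]])[0].round(1))
lever()
E
```

```text
pivot px 410.2088987266846 226.6834393913164
[[124 124 123 125 123  65  31  38]
 [124 124 124 126 123  57  30  58]
 [123 124 126 125 121  56  34  67]
 [122 125 124 124 121  57  32  41]
 [122 125 125 124 123  54  32  29]
 [116 125 123 125 124  48  33  29]
 [112 125 125 125 122  51  32  31]
 [110 126 125 123 120  53  31  32]
 [ 99 124 124 124 107  51  32  30]
 [ 96 125 122 106  75  45  30  31]
 [ 97 121 104  74  58  53  37  32]
 [ 94 100  71  57  58  57  46  35]
 [ 74  66  56  57  57  59  50  28]
 [ 54  56  59  61  57  58  43  33]
 [ 57  61  59  58  56  53  35  32]
 [ 61  60  58  57  55  42  27  30]
 [ 59  58  57  56  56  32  30  32]
 [ 60  57  58  59  61  29  29  37]
 [ 58  53  60  63  58  30  29  29]
 [ 50  53  61  60  55  35  32  30]
 [ 50  52  62  59  47  42  32  31]
 [ 51  48  57  57  47  39  37  33]
 [ 50  50  58  59  46  35  31  35]
 [ 50  55  59  60  50  31  28  30]
 [ 51  82  60  63  64  34  37  32]
 [ 49  85  74  72  80  39  40  33]
 [ 48  66 104 110 119  49  39  32]
 [ 52  54 111 122 136  91  29  30]
 [ 49  49  95 125 138 128  30  31]
 [ 49  50  92 134 139 136  38  25]]
274 [432.5 224.5]
280 [432.1 222.1]
284 [431.7 220.6]
288 [431.2 219. ]
t 14.85 [ 0.5786 -0.2381  0.0677] F [-2.3 -1.4 -2.1]
lever (np.float32(0.24686691), np.float64(274.0)) clamp rad 1.4023720539774438
```

The bar's upper edge slopes about 15.8° in the picture, the same as predicted for 284°, so it is very near the stop. I'll continue to feel for it.

Emit:
play_rows --plan '[{"xyz": [0.05,-0.01,0],"twist": [0,0,0.5],"hand": 255}]'

```text
t: 15.0
eef_pos: [0.5788, -0.2381, 0.0677]
eef_rot: [0.56, 0.431, 0.56, -0.431]
ft_force: [-4.6, -0.2, -1.7]
width: -0.003
```

Emit:
play_rows --plan '[{"xyz": [0.05,-0.01,0],"twist": [0,0,0],"hand": 255}]'

```text
t: 15.1
eef_pos: [0.5789, -0.2381, 0.0676]
eef_rot: [0.56, 0.431, 0.561, -0.431]
ft_force: [-6.9, -1.8, 0.1]
width: -0.003
```

Emit:
play_rows --plan '[{"xyz": [0.05,-0.01,0],"twist": [0,0,0],"hand": 255}]'

```text
t: 15.2
eef_pos: [0.579, -0.2382, 0.0676]
eef_rot: [0.559, 0.431, 0.561, -0.432]
ft_force: [-9.2, -0.1, 1.5]
width: 0.001
```

Emit:
play_rows --plan '[{"xyz": [0.05,-0.01,0],"twist": [0,0,0],"hand": 255}]'

```text
t: 15.3
eef_pos: [0.5791, -0.2382, 0.0676]
eef_rot: [0.559, 0.431, 0.561, -0.432]
ft_force: [-12.2, -0.6, 3.2]
width: 0.003
```

The force climbs to 12 N while the position stays put, so that is the firm stop. Back off, lift and clear the view.

Emit:
play_rows --plan '[{"xyz": [0,0,0],"twist": [0,0,0],"hand": 255},{"xyz": [-0.5,0.12,0],"twist": [0,0,0],"hand": 255},{"xyz": [-1.5,0.3,0],"twist": [0,0,0],"hand": 255},{"xyz": [-2.5,0.3,0],"twist": [0,0,0],"hand": 255},{"xyz": [-2.5,0.3,4],"twist": [0,0,0],"hand": 255},{"xyz": [-2.5,0.3,8],"twist": [0,0,0],"hand": 255},{"xyz": [-2.5,0.3,12],"twist": [0,0,0],"hand": 255},{"xyz": [-7,-4,15],"twist": [0,0,0],"hand": 255},{"xyz": [-11,-8,15],"twist": [0,0,0],"hand": 255},{"xyz": [-15,-12,15],"twist": [0,0,0],"hand": 255},{"xyz": [-18,-16,15],"twist": [0,0,0],"hand": 255},{"xyz": [-21,-20,15],"twist": [0,0,0],"hand": 255}]'

```text
t: 16.5
eef_pos: [0.3874, -0.4155, 0.2181]
eef_rot: [0.561, 0.431, 0.56, -0.431]
ft_force: [1.0, -0.9, -0.2]
width: -0.001
```

Emit:
play_rows --plan '[{"xyz": [-3,-4,0],"twist": [0,0,0],"hand": 255},{"xyz": [-6,-8,0],"twist": [0,0,0],"hand": 255},{"xyz": [-6,-8,0],"twist": [0,0,0],"hand": 255},{"xyz": [-6,-8,0],"twist": [0,0,0],"hand": 255},{"xyz": [-6,-8,0],"twist": [0,0,0],"hand": 255}]'

```text
t: 17.0
eef_pos: [0.3295, -0.4938, 0.2176]
eef_rot: [0.56, 0.431, 0.56, -0.431]
ft_force: [-0.6, -0.3, 0.8]
width: -0.001
```

```bash
python3 - <<'E'
from h import *
turn();plung();lever()
b=snap("top","pics/top9.png");s=bot.observe();print(s["dq"].round(3))
E
```

```text
t 17.05 [ 0.3298 -0.4936  0.2177] F [ 0.7  0.7 -0.4]
turn(score,deg) [(np.float64(0.68), np.float64(51.5)), (np.float64(0.71), np.float64(-0.75)), (np.float64(0.8), np.float64(50.0))]
knob 0.968 [1.25  2.875]
roller 0.965 [1.125 2.625]
block 0.99 [0. 0.]
6mm = [1.28781783 2.96100242]
t 17.10 [ 0.33   -0.4936  0.2177] F [0.1 0.2 0.3]
lever (np.float32(0.81950235), np.float64(284.0)) clamp rad 1.5769049791768766
[-0.002  0.004 -0.003 -0.002  0.    -0.   ]
```

View pics/top9.png

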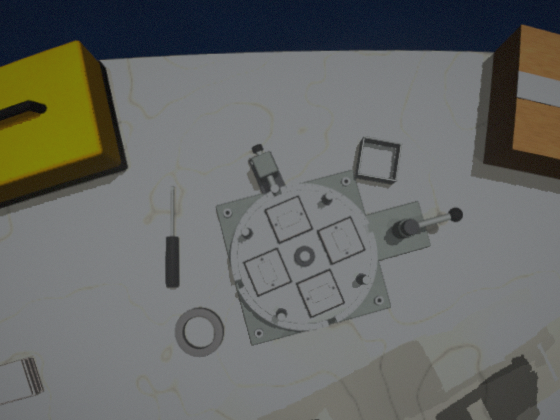

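The final view shows the roller at (274,187) in the notch and the knob at (456,214), with the lever straight out from the table. The bystanders are in their starting places and the robot is clear, so I'm handing in.

```bash
python3 -c "
from plant import bot
print(bot.finish_job())"
```

```text
the job is handed in; nothing more can be done
None
```

I pushed the right-hand post about 51° anticlockwise until the plunger dropped into the next notch, then swung the clamp lever round to its stop. I backed the arm clear and handed the job in at about 17 s; the hand-in reports no verdict.

**Last checks:**
- **Plunger:** about 5.8 mm of its 6 mm travel down, unchanged after clamping.
- **Table:** turned about 51.5°, which puts it near +0.16 rad. Only the far post gave a trustworthy reading late in the turn. The other two matched poorly or wrongly, so I relied on the plunger movement and the force falling to zero.
- **Clamp:** about 1.58 rad by the picture. At the stop the force rose to about 12 N while the arm stayed put.
- **Forces:** 12 N was the highest reading, but readings come only at the end of each move, so a brief higher peak could have been missed.
- **Bystanders:** the screwdriver, tape and box looked unmoved by eye in the final top view; I didn't measure them.

**Disagreements:**
- **Fingertip height:** pictures showed the shut fingertips about level with the TCP, not 22 mm ahead of it. My first approach passed level with the post top without touching, and I lowered the hand and repeated it.
- **Lever angle while pushing:** the side-view reading was unreliable with the hand in the way. I used the top view and the force there instead.

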